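# Take the battery pack out of the logger

### The arm

A 7-joint arm with a two-finger parallel gripper is mounted at the origin on a cart in front of the work surface, level with it; the furniture and walls round the work are solid. World frame = base frame: x ahead of the robot, y to its left, z up, the work surface at z = 0. Lengths are in mm, angles in rad, forces in N, time in s.
With the tool pointing down it reaches from about 425 to 875 mm from the base axis. Payload 9.9 kg.
Tool frame: the origin (TCP) lies midway between the tips of the shut fingers; the grasp point (between the pads) lies bot.pinch_z behind it (bot.pinch_z is the distance from the TCP to the grasp point, in mm); z points along the fingers, y is the line along which they close (so a half turn about z gives the same grasp; the last joint's range is limited). The gripper opens to 85 mm and grips with 20 to 120 N. Pads are 22 mm wide; open, the fingers measure 114 mm over their backs; the gripper's body (76 mm by 85 mm) begins 54 mm behind the grasp point. The pads swing forward as they close: fully open they stand 13 mm farther back than shut.
Start: joints at [1.119, 0.576, 0.025, 1.437, -0.015, 1.129, -0.057], TCP at [242.71, -629.858, 231.289] pointing down, gripper open.
Joint ranges: [-2.76, 2.76], [-0.34, 2.15], [-1.52, 1.57], [0.19, 2.46], [-1.09, 4.23], [0.17, 1.99], [-2.82, 2.82]. Speed limits (rad/s): [2.22, 2.22, 3.01, 3.01, 3.14, 3.14, 3.14].

### API

Orientations are given as [roll, pitch, yaw] about the fixed x, y, z axes, in that order (R = Rz(yaw) Ry(pitch) Rx(roll)).
In Python, from workcell import bot, jaws, solve_ik, viewer, workorder gives the robot as it stands. The module is installed in compiled form; this text tells all that it offers. Calls block until the motion is done:
- bot.move_pose(position, orientation): joint-space move of the TCP to a pose.
- bot.move_l(position, vel=150, frame=None, stop_force=None): straight line of the TCP; frame=None keeps the orientation; vel is the mean speed in mm/s. With stop_force (N) it stops when the force on the tool has changed by that much, and returns True; else False.
- bot.set_joints(angles): joint-space move.
- jaws.set_gripper(opening, grasp_force=None): finger opening in mm; grasp_force is the grip in N (None keeps the last); returns when the fingers have stopped.
- bot.dwell(seconds).
- solve_ik(position, orientation): joint angles nearest the present ones, or None.
- viewer.capture(name): name is "scene" or "side" or "wrist"; returns a dict with "image" (400x640x3 uint8, red, green, blue), "range_z" (400x640 float32, mm along the optical axis (not along the pixel's ray), 0 where there is no reading), "camera_matrix" (3x3 intrinsics, pixels), "distortion" ([k1, k2, p1, p2, k3] as OpenCV has them; the pictures are not rectified), "rvec" (rotation vector, rad) and "tvec" (3), from world to camera coordinates, as OpenCV has them. Camera axes: x right, y down, z forward; pixel columns grow to the right and rows downward; lengths in mm; the calibration is good to about 2 mm. A picture is of the moment at which its call begins.
A pose or a line that the arm cannot do raises bot.PlanningError and nothing moves.
- workorder.hand_in(): hands the job in; it is judged then, once.
Trained networks look in the newest picture that a camera, given by its name, has taken for a name from the list of things; names that differ only in an ending like _2 or _b are one class to them, and where a whole thing is asked for, a point or a joint stands for the part that bears it (a point fixed in the world has none). Each returns a list of dicts, best first, with "confidence" (0 to 1); they miss things now and then, are a little off and sometimes report something else, mostly with a low value. They report only what shows in the picture. A call takes as long as a camera call. They do not tell look-alikes from the thing itself.
- viewer.recognise(name, camera): "bbox" ([left, top, right, bottom] in pixels, round what is visible of it).
- viewer.tip_of(name, camera): "uv" ([column, row] in pixels: a listed point, or the origin of a listed thing).
Readings, each from a call of its own:
- bot.current_t(): time.
- bot.current_joints(): joint angles.
- bot.current_joint_vel(): joint speeds.
- bot.current_effort(): joint torques, N m.
- bot.current_position(): TCP position.
- bot.current_orientation(): TCP orientation.
- bot.current_force(): force on the tool from outside, world axes, zero at the start.
- bot.current_wrist_torque(): the same for the moment, N m.
- bot.current_finger_gap(): finger opening in mm.
- bot.current_grip_force(): force on a finger pad.
Only numpy, scipy, OpenCV 4.12 (cv2) and the standard library are available. Lean on these libraries where they do the work, as an engineer would, in place of code of your own. Each camera call takes 0.05 s, during which the arm holds its last target. There are 200 camera calls.

### The job

Take the battery pack out of the data logger. First switch the logger off by tipping its toggle fully down the slope towards the front; then press the safety cap down firmly, turn it anticlockwise while pressed, never by force, lift it off and set it down in the black tray, wing up. Last, draw the pack out of its well and stand it upright in the tray beside the cap; leave the other things on the bench where they are.

Things in the scene. Friction and masses are not known exactly. Their poses are not given: they have to be found in the camera images.
- battery_neck: round aluminium collar, 76 mm outside, bore 57 mm, of the battery well in the logger (white instrument 160 x 220 x 135 mm, sloping panel with a display, fixed to the bench). Origin: centre of the collar's rim, 114 mm above the bench, 12 mm above the panel; z out of the well along its axis, leaning 25 degrees from vertical towards the logger's low front; x up the slope
- cap_wing (a point): loose black safety cap on the collar, 90 g: disc 84 mm across, 10 mm thick, on it a wing 66 mm long, 14 mm thick, 26 mm high. Point: middle of the wing, 13 mm above the disc, 45 mm above the spigot's end on which the cap stands when set down, 33 mm above the rim at the start. x along the wing, z out of the cap's top; at the start both are parallel to the collar's
- spring_plate (a joint): spring under the pack, m: 0 with the cap locked, to +0.020 with it off. It pushes the cap up with 8 to 9 N. The cap's three lugs sit in hooked bayonet tracks: press the cap 7 to 10 mm down along the axis (10 to 13 N; hard stop at 10 mm) and, kept down, turn it 55 degrees anticlockwise seen from outside (positive about z) to a stop; there it lifts off. Not pressed, it cannot turn
- pack_middle (a point): loose battery pack in the well: grey cylinder 40 mm in diameter, 95 mm long, steel ends, 160 to 260 g. Point: half-way along its axis, 47.5 mm from each end; z towards its top. With the cap on, its top is 10 mm above the rim, inside the cap; with the cap off, the spring raises it to 30 mm above the rim, where it can be gripped. Side play in the well 1.5 mm
- tray: loose black parts tray, 168 (x) x 258 (y) mm, walls 24 mm high, inside 156 x 236 mm. Origin: centre of its underside, z up; the floor is 3 mm higher. A small screwdriver lies in it along x near the +y end (centre at y = 100 mm, 16 mm wide, 15 mm high); the floor from y = -118 to 88 mm is free
- power_switch (a joint): the logger's power toggle, a black paddle 8 mm thick, 16 mm wide, tip 42 mm above the panel at the left front of the sloping panel. Value: its lean in rad, +0.25 to +0.4 at the start (on, leaning up the slope), -0.4 fully off, leaning down the slope. It stays where it is left; pushing its tip takes about 1 N
- switch_tip (a point): end of the power toggle, on its own z axis, 36 mm from its pivot; its y axis is the pivot's direction and is parallel to the collar's y. The pivot is 6 mm above the panel; round it is nothing higher than 4 mm but the cap, 110 mm to its right
- marker_black: marker pen, 135 x 17 mm, on the bench at the near edge; bystander; origin at its underside
- resistor: aluminium power resistor with fins, 56 x 28 x 12 mm, lying on the bench in front of the logger; bystander; origin at its underside
- driver: screwdriver with a blue handle, 153 x 20 x 18 mm, lying on the bench in front of the logger; bystander; origin at its underside
Things that resemble listed ones, but are neither listed nor needed, are in the scene too. Of the things shaped like the part that bears cap_wing, the black one is meant.

How it is judged (in metres and radians):
On the way, in this order (a step that is already met when the one before it is completed fails the run):
1. the logger is switched off (value of joint power_switch below -0.25 rad), for 0.1 s.
2. the cap is released and lifted clear of the collar (z of cap_wing in the frame of battery_neck above 0.07 m), for 0.1 s.
3. the cap lies in the tray, wing up, let go (x of cap_wing in the frame of tray between -0.055 and 0.055 m and y of cap_wing in the frame of tray between -0.095 and 0.095 m and z of cap_wing in the frame of tray between 0.04 and 0.058 m and angle between cap_wing's own z axis and vertical below 0.12 rad and contact force between cap and the fingers below 0.2 N and linear speed of cap below 0.03 m/s), for 0.2 s.
4. the pack is drawn out of the well (z of pack_middle in the frame of battery_neck above 0.055 m), for 0.1 s.
At the end, for the whole second after the job is handed in: The logger is switched off (toggle below -0.25 rad), the cap stands on its spigot on the tray's floor, wing up, and the pack stands upright on its end on the tray's floor, both tilted less than 7 degrees, wholly inside the walls, let go and at rest (all of step 3 and value of joint power_switch below -0.25 rad and x of pack_middle in the frame of tray between -0.062 and 0.062 m and y of pack_middle in the frame of tray between -0.102 and 0.102 m and z of pack_middle in the frame of tray between 0.044 and 0.058 m and angle between pack_middle's own z axis and vertical below 0.12 rad and contact force between pack and the fingers below 0.2 N and linear speed of pack below 0.03 m/s); the robot touches nothing.
It fails at once if the cap is forced against its hooks or stops (over 150 N) (contact force between cap and battery_neck above 150 N).
It fails at once if a bystander on the bench (marker, finned resistor or screwdriver) was pushed more than 30 mm (distance of any of marker_black, resistor, driver from where it was at the start of the episode above 0.03 m).
It also fails if it takes over 56 s, if anything falls off the work surface, if the arm or the gripper's body presses on something with over 40 N, if the wrist force passes 120 N, or if a joint passes its speed limit or range.

## Working session

There is one attempt and no reset: what is moved stays moved. The work goes in short steps, each a Python script; the robot and the scene stay as the last script left them, time stands still between calls to the robot, and variables do not carry over. Pictures are saved under pics/ and viewed, at most 10 in all, crops included, and the job is handed in when it is done.

```bash
mkdir -p pics
cat > h.py <<'E'
import numpy as np, cv2
from workcell import bot, jaws, solve_ik, viewer, workorder
from scipy.spatial.transform import Rotation as Ro
def cap(n): return viewer.capture(n)
def pts(c):
    """world xyz map from range image"""
    h,w=c["range_z"].shape
    uv=np.stack(np.meshgrid(np.arange(w),np.arange(h)),-1).reshape(-1,1,2).astype(float)
    n=cv2.undistortPoints(uv,c["camera_matrix"],c["distortion"]).reshape(h,w,2)
    z=c["range_z"][...,None]
    P=np.concatenate([n*z,z],-1)
    R=cv2.Rodrigues(np.array(c["rvec"],float))[0]
    W=(P-np.array(c["tvec"]).reshape(3))@R
    W[c["range_z"]==0]=np.nan
    return W
def ray(c,uv):
    n=cv2.undistortPoints(np.array(uv,float).reshape(1,1,2),c["camera_matrix"],c["distortion"]).reshape(2)
    R=cv2.Rodrigues(np.array(c["rvec"],float))[0]
    t=np.array(c["tvec"],float).reshape(3)
    return -R.T@t, R.T@np.array([n[0],n[1],1.])
def proj(c,P):
    return cv2.projectPoints(np.array(P,float).reshape(-1,1,3),np.array(c["rvec"],float),np.array(c["tvec"],float),c["camera_matrix"],c["distortion"])[0].reshape(-1,2)
def save(c,n): cv2.imwrite("pics/"+n,c["image"][...,::-1])
E
python3 - <<'E'
from h import *
np.set_printoptions(precision=1,suppress=True)
ims=[]
for n in ["scene","side"]:
    c=cap(n); W=pts(c); save(c,n+"0.png"); np.savez(n+"0.npz",W=W,im=c["image"])
    print(n,"cam at",ray(c,(320,200)))
    for k in ["battery_neck","cap_wing","switch_tip","tray","marker_black","resistor","driver","pack_middle"]:
        for d in viewer.tip_of(k,n)[:3]:
            u,v=np.round(d["uv"]).astype(int)
            print(n,k,round(d["confidence"],2),d["uv"],W[np.clip(v,0,399),np.clip(u,0,639)])
    for k in ["cap_wing","power_switch","battery_neck","tray"]:
        for d in viewer.recognise(k,n)[:3]: print("box",k,d["confidence"],d["bbox"])
print(bot.pinch_z,bot.current_t(),bot.current_position(),bot.current_orientation())
E
```

```text
scene cam at (array([  95. , -786.8,  885.6]), array([ 0.4,  0.7, -0.6]))
scene battery_neck 0.53 [345.4, 177.9] [648.1  53.4 136.6]
scene cap_wing 0.83 [343.2, 174.7] [640.6  55.3 150.1]
scene cap_wing 0.43 [314.0, 159.3] [673.7 327.1  38.9]
scene marker_black 0.6 [299.9, 318.1] [ 319.5 -285.3   17. ]
box cap_wing 0.73 [334.2, 167.1, 360.3, 192.2]
side cam at (array([ 374.2,  552.4, 1007.3]), array([ 0.2, -0.5, -0.8]))
side battery_neck 0.77 [267.7, 207.1] [656.2  80.1 133.8]
side cap_wing 0.91 [389.1, 257.6] [354.8 102.7  54.7]
side cap_wing 0.75 [227.7, 315.7] [678.2 332.4  56.5]
side cap_wing 0.71 [272.2, 200.9] [647.2  70.9 149.7]
side switch_tip 0.43 [282.7, 245.2] [595.6 159.4 118.3]
side tray 0.63 [336.2, 169.5] [ 549.5 -155.5    1.5]
side marker_black 0.82 [423.9, 152.6] [ 314.7 -268.1   13.1]
side resistor 0.54 [351.3, 240.9] [457.   57.4   8.4]
side resistor 0.19 [280.9, 244.7] [599.  162.4 122.4]
side driver 0.9 [329.0, 309.8] [465.8 249.   14.5]
box cap_wing 0.82 [210.9, 302.4, 248.7, 338.9]
box cap_wing 0.65 [250.9, 187.3, 287.4, 223.0]
box cap_wing 0.58 [366.5, 246.8, 406.1, 276.1]
box power_switch 0.36 [279.0, 242.5, 284.1, 254.7]
box battery_neck 0.74 [248.1, 192.8, 284.7, 225.5]
box tray 0.82 [287.8, 136.7, 387.5, 199.9]
18.700000000000003 1.3 [ 242.7 -629.9  231.3] [-3.1  0.   0.4]
```

View pics/scene0.png

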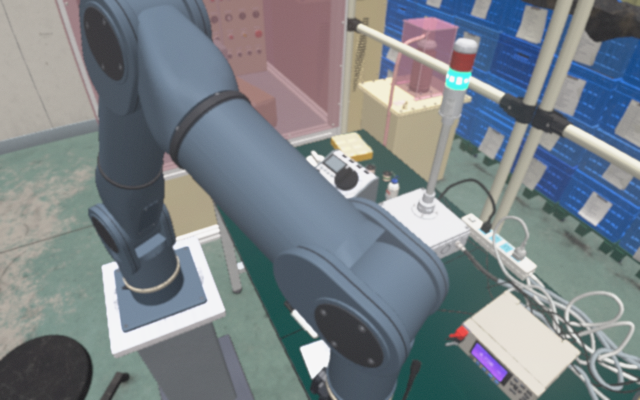

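View pics/side0.png

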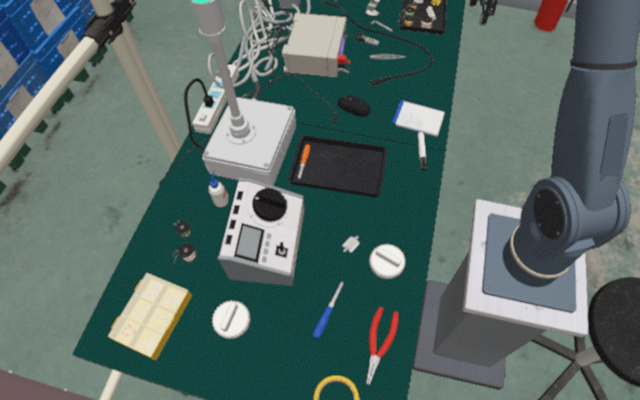

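The side view shows the logger with the black cap at about (270,205), the toggle at (281,250), and the tray at (338,166) with the orange driver at its left end. The white caps at (231,319) and (387,261) are decoys. I'll fit the panel next, then look with the wrist camera.

```bash
cat > fit.py <<'E'
from h import *
def plane(P,it=500,tol=2.5,seed=0,ok=None):
    r=np.random.default_rng(seed); best=None
    for _ in range(it):
        a=P[r.choice(len(P),3,False)]; n=np.cross(a[1]-a[0],a[2]-a[0])
        if np.linalg.norm(n)<1: continue
        n/=np.linalg.norm(n); n*=np.sign(n[2])
        if ok and not ok(n): continue
        m=abs((P-a[0])@n)<tol
        if best is None or m.sum()>best.sum(): best=m
    Q=P[best]; c=Q.mean(0); n=np.linalg.svd(Q-c,full_matrices=False)[2][2]; n*=np.sign(n[2])
    return c,n,Q
E
python3 - <<'E'
from fit import *
np.set_printoptions(precision=3,suppress=True)
d=np.load("side0.npz"); W=d["W"]; im=d["im"].astype(int)
b=W.reshape(-1,3); 
tb=b[np.isfinite(b).all(1)&(abs(b[:,2])<15)&(b[:,0]>300)&(b[:,0]<750)&(abs(b[:,1])<300)]; print("bench z",np.median(tb[:,2]))
s=W[180:285,215:310].reshape(-1,3); col=im[180:285,215:310].reshape(-1,3)
w=s[(col.min(1)>150)&(s[:,2]>50)&(s[:,2]<150)]
c,n,Q=plane(w,ok=lambda n:0.8<n[2]<0.96); print("panel",c,n,np.degrees(np.arccos(n[2])),len(Q),np.degrees(np.arctan2(n[1],n[0])))
hd=(s-c)@n
k=s[(col.max(1)<70)&(hd>17)&(hd<27)]; print("disc",len(k),k.mean(0),(k.max(0)+k.min(0))/2,((k-c)@n).mean())
g=s[(col.max(1)<70)&(hd>40)&(hd<55)&(s[:,1]<110)]; print("wing",len(g),g.mean(0),((g-c)@n).mean(),np.linalg.svd(g-g.mean(0))[2][0])
t=s[(hd>15)&(hd<55)&(s[:,1]>120)]; print("toggle",len(t),t)
# tray
T=W[130:205,280:395].reshape(-1,3); tc=im[130:205,280:395].reshape(-1,3)
r=T[(tc.max(1)<70)&(T[:,2]>14)&(T[:,2]<34)]; print("rim",len(r)); 
print(cv2.minAreaRect(r[:,:2].astype(np.float32)),r.min(0),r.max(0))
o=T[(tc[:,0]>150)&(tc[:,2]<100)]; print("orange",o.mean(0))
E
```

```text
bench z -0.39329045282103847
panel [644.13  122.353  96.258] [-0.427 -0.069  0.902] 25.601651078641712 2336 -170.83445592444775
disc 54 [667.889 101.559 131.106] [646.763 121.103 125.568] 22.722119592958055
wing 105 [648.76   70.814 147.903] 48.146853529233354 [-0.889 -0.091 -0.449]
toggle 36 [[601.627 154.506 120.985]
 [599.962 152.967 118.809]
 [602.966 157.67  121.393]
 [600.967 156.736 120.555]
 [598.544 156.539 121.37 ]
 [602.314 159.88  120.933]
 [599.412 160.52  123.639]
 [597.732 159.038 121.56 ]
 [596.999 155.851 115.649]
 [601.642 162.121 120.553]
 [598.967 162.368 122.382]
 [597.431 160.635 119.721]
 [595.575 159.445 118.296]
 [600.799 164.654 120.849]
 [598.874 163.609 119.739]
 [596.241 163.791 121.428]
 [596.575 158.739 111.2  ]
 [600.583 166.116 118.697]
 [598.358 165.582 118.757]
 [595.751 165.718 120.354]
 [595.736 161.296 111.503]
 [600.469 167.403 116.131]
 [598.249 166.857 116.164]
 [595.806 166.697 117.09 ]
 [595.458 162.861 109.539]
 [601.668 166.469 108.372]
 [599.175 166.358 109.427]
 [596.784 166.079 110.091]
 [595.593 163.703 105.888]
 [601.849 167.274 104.604]
 [599.229 167.365 106.143]
 [596.389 167.852 108.606]
 [595.795 164.434 101.945]
 [602.369 167.512  99.466]
 [599.709 167.651 101.136]
 [597.88  166.372  99.464]]
rim 749
((544.2410888671875, -165.69613647460938), (258.8142395019531, 172.66761779785156), 3.5209267139434814) [ 410.897 -257.728   14.004] [676.618 -75.193  29.019]
orange [nan nan nan]
```

```bash
cat >> h.py <<'E'
def frame_rpy(zt,yt):
    """tool orientation from tool z and (approx) tool y"""
    z=zt/np.linalg.norm(zt); y=yt-z*(yt@z); y/=np.linalg.norm(y)
    R=np.stack([np.cross(y,z),y,z],1)
    return R, Ro.from_matrix(R).as_euler("xyz")
E
python3 - <<'E'
from h import *
np.set_printoptions(precision=2,suppress=True)
d=np.load("side0.npz"); W=d["W"].reshape(-1,3)
h=W[(W[:,2]>180)&(W[:,0]>300)&(abs(W[:,1])<400)]; print("tall",len(h),np.nanmin(h,0),np.nanmax(h,0))
n=np.array([-.42,-.05,.905]); 
for s in (1,-1):
    R,e=frame_rpy(-n,s*np.array([0.1,1,0])*1.0); p=np.array([600,95,117])+260*n
    print(s,p,e,solve_ik(p,e))
R,e=frame_rpy(-n,-np.array([-.12,1,0]))
best=[]
cur=bot.current_joints()
for s in (1,-1):
    R,e=frame_rpy(-n,s*np.array([-.12,1,0])); p=np.array([600,95,117])+260*n
    q=solve_ik(p,e)
    if q is not None: best.append((abs(q[6]-.0),s,p,e))
b=min(best,key=lambda t:t[0]); print(b)
bot.move_pose([430,-200,400],b[3]); bot.move_pose(b[2],b[3]); print(bot.current_t(),bot.current_joints())
c=cap("wrist"); save(c,"w1.png"); W=pts(c); np.savez("w1.npz",W=W,im=c["image"])
for k in ["cap_wing","switch_tip","battery_neck"]:
    for d in viewer.tip_of(k,"wrist")[:3]:
        u,v=np.round(d["uv"]).astype(int); print(k,d,W[np.clip(v,0,399),np.clip(u,0,639)])
E
```

```text
tall 7524 [ 793.43 -293.39  180.08] [1149.18  273.19  519.26]
1 [490.8  82.  352.3] [3.05 0.43 3.04] [ 0.62  0.01 -0.93  2.03  0.14  0.68  1.09]
-1 [490.8  82.  352.3] [-3.05 -0.43 -0.1 ] [ 0.58  0.01 -0.9   2.03  0.14  0.68 -2.05]
(np.float64(1.285646718214564), 1, array([490.8,  82. , 352.3]), array([-3.14,  0.44, -3.02]))
4.5333 [ 0.93  0.03 -1.25  2.02  0.17  0.69  1.26]
cap_wing {'uv': [285.9, 206.7], 'confidence': 0.93} [635.53  62.1  153.3 ]
cap_wing {'uv': [466.1, 194.5], 'confidence': 0.66} [670.11 325.56  51.32]
switch_tip {'uv': [370.6, 168.1], 'confidence': 0.77} [594.7  155.7  118.64]
```

View pics/w1.png

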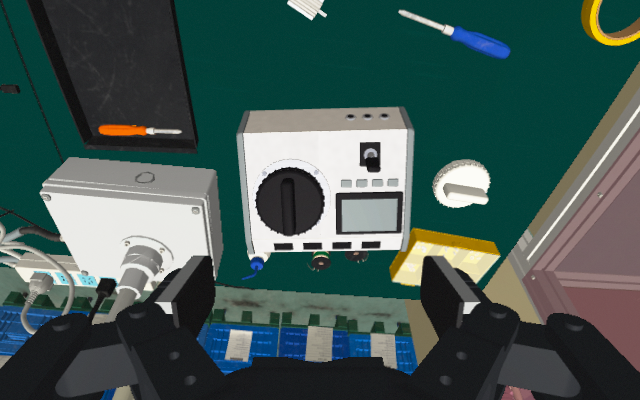

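Wrist view: cap at (290,201), wing (289,205) roughly vertical in the image, toggle tip near (371,168). The tray's driver is at (140,130). Now I'll fit accurately.

Run:
```python
from fit import *
np.set_printoptions(precision=3,suppress=True)
d=np.load("w1.npz"); W=d["W"]; im=d["im"].astype(int)
def reg(v0,v1,u0,u1):
    return W[v0:v1,u0:u1].reshape(-1,3),im[v0:v1,u0:u1].reshape(-1,3)
s,col=reg(128,245,240,412)
w=s[(col.min(1)>170)&(s[:,2]>50)&(s[:,2]<150)]
c,n,Q=plane(w,tol=1.5,ok=lambda n:0.8<n[2]<0.96); print("panel",c,n,np.degrees(np.arccos(n[2])),len(Q))
# panel edges -> azimuth
ex=np.array([1,0,0])-n*n[0]; ex/=np.linalg.norm(ex); ey=np.cross(n,ex)
q=np.stack([(Q-c)@ex,(Q-c)@ey],1); print("rect",cv2.minAreaRect(q.astype(np.float32)))
s,col=reg(150,245,245,335); hd=(s-c)@n; dark=col.max(1)<80
for a,b in((15,27),(27,50),(50,64)):
    k=s[dark&(hd>a)&(hd<b)]; print(a,b,len(k),k.mean(0) if len(k) else 0,np.median((k-c)@n))
k=s[dark&(hd>16)&(hd<27)]; q=np.stack([(k-c)@ex,(k-c)@ey],1).astype(np.float32); cc,r=cv2.minEnclosingCircle(q); print("disc",cc,r,"->panel pt",c+cc[0]*ex+cc[1]*ey)
g=s[dark&(hd>50)&(hd<64)]; q=np.stack([(g-c)@ex,(g-c)@ey],1).astype(np.float32); rr=cv2.minAreaRect(q); print("wing",rr)
vx,vy,x0,y0=cv2.fitLine(q,cv2.DIST_HUBER,0,.01,.01).ravel(); wx=vx*ex+vy*ey; wx*=np.sign(wx[0]); print("wing dir",wx,"centre",c+rr[0][0]*ex+rr[0][1]*ey)
az=np.array([n[0],n[1],0])/np.hypot(n[0],n[1]); print("downslope az",az,"up slope x:", -(az-n*(az@n))/np.linalg.norm(az-n*(az@n)))
s,col=reg(140,180,355,388); hd=(s-c)@n
t=s[(hd>30)&(hd<60)&(col.max(1)<90)]; q=np.stack([(t-c)@ex,(t-c)@ey,(t-c)@n],1); print("toggle",len(t),t.mean(0),q.min(0),q.max(0)); 
for a in range(0,50,8):
    m=(hd>a)&(hd<=a+8)&(col.max(1)<90); t=s[m]; print(a,m.sum(),t.mean(0) if m.any() else '',((t-c)@ex).min() if m.any() else '',((t-c)@ex).max() if m.any() else '')
# tray
b=np.load("side0.npz"); T=b["W"][130:205,280:395].reshape(-1,3); tc=b["im"][130:205,280:395].reshape(-1,3).astype(int)
for lo,hi in((17,30),(20,28)):
    r=T[(tc.max(1)<70)&(T[:,2]>lo)&(T[:,2]<hi)&(T[:,0]<690)]; print(lo,len(r),cv2.minAreaRect(r[:,:2].astype(np.float32)),np.percentile(r,[1,99],axis=0))
```

```text
panel [630.333 108.897  88.174] [-0.416 -0.063  0.907] 24.896342084957052 8244
rect ((21.047454833984375, 2.415924072265625), (150.57643127441406, 204.55197143554688), 9.34512996673584)
15 27 93 [622.756  69.083 106.273] 22.149841775597526
27 50 2825 [646.731  65.768 128.28 ] 32.07860448305544
50 64 657 [638.12   63.966 151.788] 57.66877942878106
disc (27.56985092163086, -41.89082336425781) 41.15156173706055 ->panel pt [655.4    66.313  96.73 ]
wing ((36.09454345703125, -40.63010787963867), (64.04279327392578, 14.19959831237793), 8.709086418151855)
wing dir [0.897 0.132 0.421] centre [663.151  67.326 100.357]
downslope az [-0.989 -0.149  0.   ] up slope x: [0.897 0.135 0.421]
toggle 122 [594.472 158.418 115.646] [-27.789  44.357  30.323] [-16.956  58.579  41.25 ]
0 244 [596.028 157.28   79.038] -48.71278265222536 -16.94937037355704
8 0   
16 32 [594.33  158.185  98.736] -31.786832758929872 -26.03244616555379
24 49 [593.992 158.293 105.546] -29.97670304121702 -22.062912165507882
32 100 [594.565 158.563 116.161] -26.875541985617343 -16.95612455740769
40 9 [594.707 157.889 120.037] -22.98264050379487 -18.56255311781566
48 0   
17 625 ((544.2562255859375, -165.94281005859375), (258.8142395019531, 172.17332458496094), 3.5209267139434814) [[ 412.504 -254.338   17.214]
 [ 674.886  -75.72    27.702]]
20 482 ((544.3504638671875, -165.5403289794922), (258.8529968261719, 171.36004638671875), 3.628439426422119) [[ 412.166 -254.057   20.091]
 [ 675.142  -75.672   27.592]]
```

```bash
cat >> h.py <<'E'
n=np.array([-.416,-.063,.907]); n/=np.linalg.norm(n)
xs=np.array([.897,.1335,.421]); xs-=n*(xs@n); xs/=np.linalg.norm(xs); ys=np.cross(n,xs)
wing=np.array([644.4,64.5,141.2])           # middle of the wing
tip=np.array([594.6,158.3,119.5])
piv=tip-36*(np.sin(.33)*xs+np.cos(.33)*n)
def ori(deg=0,s=1):
    """tool along -n, closing along +-ys turned by deg about n"""
    return frame_rpy(-n,Ro.from_rotvec(np.radians(deg)*n).apply(s*ys))[1]
E
python3 - <<'E'
from h import *
np.set_printoptions(precision=2,suppress=True)
base=piv-6*n; print("piv",piv,"tip rel x",(tip-piv)@xs,"wing-piv y",(wing-piv)@ys)
print(bot.current_joints())
def t(l,p,e): print(l,np.round(p),solve_ik(p,e))
t("sw",base+46*xs+22*n,ori()); t("sw",base+46*xs+120*n,ori()); t("sw2",base+3*xs+22*n,ori())
for s in(1,-1):
  for a in (0,30,58): t(("cap",s,a),wing-10*n,ori(a,s))
  t("lift",wing+90*n,ori(58,s))
for s in (0,90,180,270):
    e=[np.pi,0,np.radians(s)]
    t(("tray",s),[500,-166,60],e); t(("traypack",s),[590,-166,90],e)
t("pack out",wing+150*n,ori())
E
```

```text
piv [598.3  158.89  83.7 ] tip rel x 11.665549022215265 wing-piv y -100.10388851113707
[ 0.93  0.03 -1.25  2.02  0.17  0.69  1.26]
sw [633. 164. 118.] [ 0.1   0.6  -0.7   2.04  1.28  0.51  0.16]
sw [592. 158. 206.] [ 0.34  0.5  -1.06  2.04  1.07  0.7   0.34]
sw2 [594. 158.  99.] [ 0.01  0.56 -0.59  2.16  1.45  0.42 -0.06]
('cap', 1, 0) [649.  65. 132.] [ 0.42  0.63 -0.91  2.03  1.26  0.57  0.38]
('cap', 1, 30) [649.  65. 132.] [ 0.48  0.67 -1.02  2.03  1.3   0.65  0.87]
('cap', 1, 58) [649.  65. 132.] [ 0.53  0.72 -1.13  2.03  1.34  0.73  1.34]
lift [607.  59. 223.] [ 0.69  0.58 -1.32  2.02  1.09  0.8   1.53]
('cap', -1, 0) [649.  65. 132.] [-0.04  0.5  -0.19  2.05  0.58  0.2  -2.16]
('cap', -1, 30) [649.  65. 132.] [ 0.01  0.5  -0.28  2.05  0.73  0.23 -1.78]
('cap', -1, 58) [649.  65. 132.] [ 0.07  0.51 -0.35  2.04  0.84  0.26 -1.4 ]
lift [607.  59. 223.] [ 0.26  0.35 -0.59  2.03  0.58  0.44 -1.15]
('tray', 0) [ 500 -166   60] [-0.2   0.7   0.69  2.03 -0.72  0.66 -0.6 ]
('traypack', 0) [ 590 -166   90] [-0.2   0.74  0.69  1.78 -0.62  0.84 -0.79]
('tray', 90) [ 500 -166   60] [ 0.67  0.65 -0.67  2.    0.62  0.7  -0.39]
('traypack', 90) [ 590 -166   90] [ 0.6   0.71 -0.67  1.75  0.55  0.88 -0.31]
('tray', 180) [ 500 -166   60] [ 0.88  0.79 -1.05  2.    0.89  0.91  0.91]
('traypack', 180) [ 590 -166   90] [ 0.8   0.85 -1.07  1.75  0.84  1.09  1.01]
('tray', 270) [ 500 -166   60] [ 0.84  0.76 -0.97  2.    0.84  0.86  2.53]
('traypack', 270) [ 590 -166   90] [ 0.85  0.92 -1.21  1.74  0.93  1.18  2.5 ]
pack out [582.  55. 277.] [ 0.77  0.44 -1.33  1.99  0.85  0.76  0.72]
```

Run:
```python
from h import *
np.set_printoptions(precision=2,suppress=True)
base=piv-6*n
jaws.set_gripper(0,40)
bot.move_pose(base+48*xs+110*n,ori())
print(bot.move_l(base+48*xs+24*n,120,stop_force=8),bot.current_position())
f0=np.array(bot.current_force())
r=bot.move_l(base+2*xs+24*n,60,stop_force=12); p=np.array(bot.current_position())
print(r,(p-base)@xs,(p-base)@n,np.array(bot.current_force())-f0)
bot.move_l(base+40*xs+30*n,120); bot.move_l(base+40*xs+150*n,150)
# view the switch and cap from closer
bot.move_pose(wing+170*n-70*xs+20*ys,ori()); jaws.set_gripper(85)
c=cap("wrist"); save(c,"w2.png"); np.savez("w2.npz",W=pts(c),im=c["image"]); print(bot.current_t(),bot.current_joints())
for k in ["cap_wing","switch_tip"]: print(viewer.tip_of(k,"wrist")[:2])
```

```text
False [634.06 163.96 121.26]
True 9.24821925484385 24.64942527564817 [2.81 0.73 3.44]
10.775 [ 0.83  0.27 -1.3   2.16  0.7   0.59  0.78]
[{'uv': [296.3, 253.2], 'confidence': 0.85}, {'uv': [492.3, 229.8], 'confidence': 0.69}]
[{'uv': [403.9, 181.1], 'confidence': 0.48}]
```

View pics/w2.png

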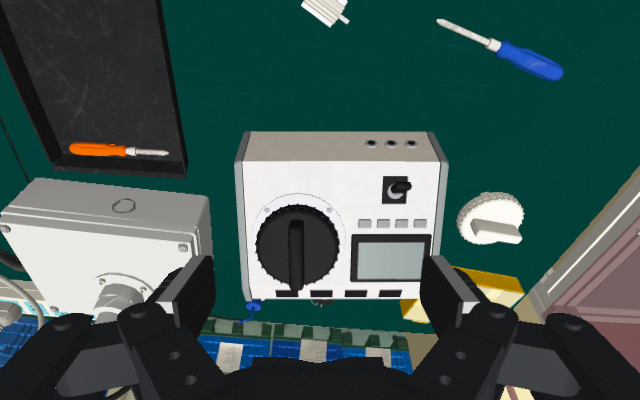

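The toggle now shows at about (402,187) with its tip near (404,181), and the cap is at (297,245). I'll measure the lean and refine the wing.

```bash
cat > m.py <<'E'
from fit import *
np.set_printoptions(precision=2,suppress=True)
def measure(f,box_cap,box_sw):
    d=np.load(f); W=d["W"]; im=d["im"].astype(int)
    def reg(b): return W[b[0]:b[1],b[2]:b[3]].reshape(-1,3),im[b[0]:b[1],b[2]:b[3]].reshape(-1,3)
    base=piv-6*n
    s,col=reg(box_sw); q=np.stack([(s-base)@xs,(s-base)@ys,(s-base)@n],1)
    for a in range(8,50,6):
        t=q[(q[:,2]>a)&(q[:,2]<=a+6)]
        if len(t): print(a,len(t),t.mean(0),t[:,0].min(),t[:,0].max())
    s,col=reg(box_cap); q=np.stack([(s-wing)@xs,(s-wing)@ys,(s-wing)@n],1); dk=col.max(1)<80
    for nm,lo,hi in(("disc",-17,-8),("wingtop",8,18)):
        t=q[dk&(q[:,2]>lo)&(q[:,2]<hi)]; print(nm,len(t),np.median(t[:,2]),cv2.minAreaRect(t[:,:2].astype(np.float32)),np.percentile(t,[.5,99.5],axis=0).ravel())
if __name__=="__main__":
    measure("w2.npz",(195,298,248,348),(170,207,380,416))
    d=np.load("w2.npz"); W=d["W"]; im=d["im"].astype(int); s=W[135:300,240:445].reshape(-1,3); col=im[135:300,240:445].reshape(-1,3)
    c,nn,Q=plane(s[(col.min(1)>170)&(s[:,2]>50)],tol=1.5,ok=lambda v:.8<v[2]<.96); print("panel",nn,(c-wing)@n)
E
python3 m.py
```

```text
8 12 [3.25 0.03 9.66] 0.6625406501177946 6.250220992300328
14 13 [-1.49 -1.88 17.88] -7.092591876809116 1.3001388751407001
20 23 [-4.6  -2.8  24.03] -10.552121415055254 -2.148096111273081
26 24 [-7.16 -3.13 29.69] -12.363159345696891 -4.923699266708891
32 58 [-12.3   -1.15  36.42] -16.23455489976787 -6.307979854470449
38 82 [-12.6    0.25  39.14] -16.360154594357315 -9.688078814192336
disc 3940 -12.971735616929994 ((-0.32895660400390625, -0.5609550476074219), (83.93712615966797, 82.00306701660156), 88.177978515625) [-39.71 -40.15 -16.77  37.09  39.94 -10.48]
wingtop 940 12.61816337126739 ((0.06964492797851562, -0.21901559829711914), (14.050237655639648, 64.48614501953125), 89.617919921875) [-31.63  -7.07   8.53  31.51   6.8   14.71]
panel [-0.42 -0.06  0.91] -45.015948065398746
```

Toggle lean is about -0.38 rad, so it is off, and the wing position is confirmed to within 0.5 mm. Next: grip, press, turn.

Run:
```python
from h import *
np.set_printoptions(precision=2,suppress=True)
P=lambda: np.array(bot.current_position())
F=lambda: np.array(bot.current_force())
jaws.set_gripper(36)
bot.move_pose(wing+60*n,ori())
print("down",bot.move_l(wing-10.5*n,80,stop_force=8),(P()-wing)@n)
jaws.set_gripper(0,80); bot.dwell(.1)
print("gap",bot.current_finger_gap(),"grip",bot.current_grip_force(),bot.current_joints())
f0=F(); p0=P()
r=bot.move_l(p0-9*n,25,stop_force=35); print("press",r,(P()-p0)@n,(F()-f0)@n,F()-f0,bot.current_t(),(P()-wing)@xs,(P()-wing)@ys)
```

```text
down False -10.03311000895125
gap 12.276172747027372 grip 79.50970530509949 [ 0.35  0.59 -0.78  2.03  1.19  0.48  0.42]
press False -8.286749743111244 4.405107759423294 [-2.19 -0.64  3.81] 13.9417 0.43045490503146666 -0.4635574249389279
```

Run:
```python
from h import *
np.set_printoptions(precision=2,suppress=True)
P=lambda: np.array(bot.current_position())
F=lambda: np.array(bot.current_force())
print(F(),F()@n,bot.current_finger_gap(),(P()-wing)@n)
c=cap("wrist"); save(c,"w3.png"); np.savez("w3.npz",W=pts(c),im=c["image"])
c=cap("side"); W=pts(c); im=c["image"]; cv2.imwrite("pics/s3.png",cv2.resize(im[150:300,200:350,::-1],None,fx=4,fy=4))
```

```text
[-6.36 -1.69  9.48] 11.353789460704647 12.602418115802385 -18.163656741501534
```

View pics/w3.png

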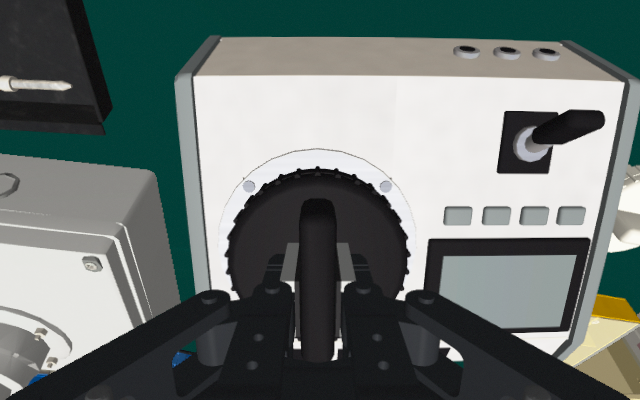

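The wing is held between the pads at about (318,265), with 11.4 N of press, as expected. Now I'll turn in small steps.

Run:
```python
from h import *
np.set_printoptions(precision=2,suppress=True)
P=lambda: np.array(bot.current_position())
F=lambda: np.array(bot.current_force())
tgt=wing-19.3*n   # command depth: ~9 mm pressed incl. sag
bot.move_l(tgt,25)
m0=np.array(bot.current_wrist_torque())
for a in list(range(8,57,8))[:-1]+[52,56]:
    bot.move_l(tgt,25,frame=list(ori(a))) if False else bot.move_pose(tgt,ori(a))
    R=Ro.from_euler("xyz",bot.current_orientation()).as_matrix(); y0=Ro.from_rotvec(-0*n).apply(ys)
    act=np.degrees(np.arctan2(R[:,1]@-xs,R[:,1]@ys)); m=(np.array(bot.current_wrist_torque())-m0)@n; f=F()
    print(a,round(act,1),"depth",round((P()-wing)@n,2),"Fn",round(f@n,1),"Fxy",f@xs,f@ys,"M",round(m,2),"gap",round(bot.current_finger_gap(),1),bot.current_t())
    if abs(m)>2.5 or np.linalg.norm(f)>45: break
c=cap("wrist"); save(c,"w4.png")
```

```text
8 8.1 depth -18.39 Fn 10.9 Fxy -1.1444551618248338 0.22361040730316045 M -0.03 gap 12.6 14.55
16 16.1 depth -18.39 Fn 11.0 Fxy -0.825897880648926 -2.444923140425245 M 0.05 gap 12.7 14.8083
24 24.1 depth -18.42 Fn 11.3 Fxy -0.7727046508763197 -2.4221038866367484 M 0.16 gap 12.4 15.0667
32 32.0 depth -18.45 Fn 10.7 Fxy -1.516171726539498 -4.164022974708809 M 0.13 gap 12.5 15.325
40 40.0 depth -18.43 Fn 12.1 Fxy -0.6195395315020484 -3.395050395309808 M 0.14 gap 12.9 15.5833
48 48.0 depth -18.42 Fn 13.6 Fxy 0.4861789655951485 -4.07368368042265 M 0.14 gap 12.3 15.8417
52 52.0 depth -18.35 Fn 12.3 Fxy 1.0662236774660412 -5.4418119223665435 M 0.13 gap 12.2 16.0917
56 56.0 depth -18.34 Fn 11.8 Fxy 1.6948950597840893 -5.5185275282746336 M 0.14 gap 12.7 16.3417
```

View pics/w4.png

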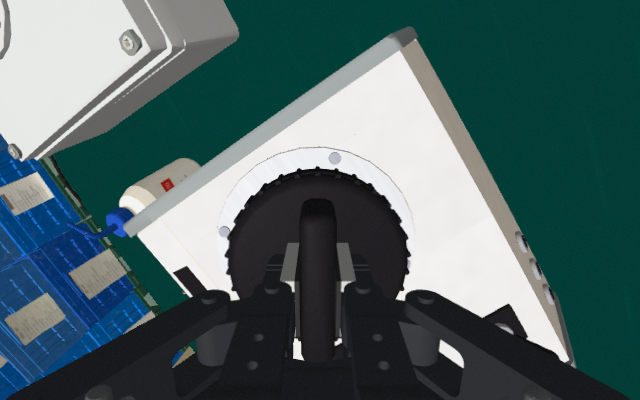

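The cap turned with the gripper (wing still at (318,265) between the pads). I'll lift with a force guard.

Run:
```python
from h import *
np.set_printoptions(precision=2,suppress=True)
P=lambda: np.array(bot.current_position())
F=lambda: np.array(bot.current_force())
m0=np.array(bot.current_wrist_torque())
bot.move_pose(wing-19.3*n,ori(58)); print("M",(np.array(bot.current_wrist_torque())-m0)@n)
r=bot.move_l(wing+8*n,40,stop_force=28); print(r,(P()-wing)@n,F(),F()@n,bot.current_finger_gap())
if not r:
    r=bot.move_l(wing+110*n,120,stop_force=28); print(r,(P()-wing)@n,F(),bot.current_finger_gap(),bot.current_t(),bot.current_joints())
    c=cap("side"); cv2.imwrite("pics/s5.png",cv2.resize(c["image"][100:300,200:400,::-1],None,fx=3,fy=3)); np.savez("s5.npz",W=pts(c),im=c["image"])
```

```text
M -0.9213660192830202
False 7.805417728359617 [ 2.82 -3.38  0.31] -0.6843910770749034 12.464711795581488
False 109.4497407988362 [-0.08 -1.18 -0.64] 12.084205473086442 18.475 [ 0.64  0.46 -1.16  2.01  0.9   0.67  1.69]
```

View pics/s5.png

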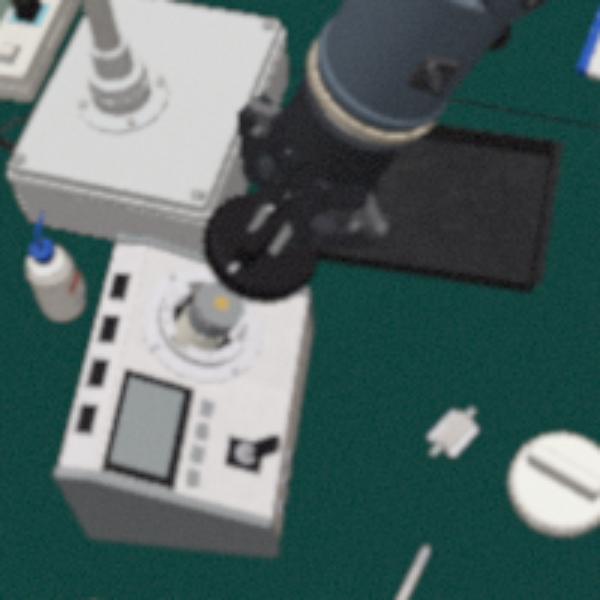

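The cap is clear of the collar and held at about (265,240). The pack stands up in the well at (215,305). Next: place the cap in the tray.

```bash
cat >> h.py <<'E'
ty=np.array([np.cos(np.radians(3.55)),np.sin(np.radians(3.55)),0]); tx=np.array([ty[1],-ty[0],0])
T0=np.array([544.3,-165.7,0])
def tray(x,y,z): return T0+x*tx+y*ty+np.array([0,0,z])
def down(p,lim=2.4):
    """best yaw (joint travel) for tool straight down at p"""
    q0=np.array(bot.current_joints()); L=[]
    for a in np.arange(-180,180,15):
        e=[np.pi,0,np.radians(a)]; q=solve_ik(p,e)
        if q is not None and abs(q[6])<lim and abs(q[2])<1.3: L.append((np.abs(np.array(q)-q0).max(),a))
    return sorted(L)
E
python3 - <<'E'
from h import *
np.set_printoptions(precision=2,suppress=True)
P=lambda: np.array(bot.current_position())
F=lambda: np.array(bot.current_force())
p=tray(0,-60,220); L=down(p); print(L[:6])
e=[np.pi,0,np.radians(L[0][1])]
bot.move_pose(p,e); print(bot.current_t(),bot.current_joints(),F(),bot.current_finger_gap())
bot.move_l(tray(0,-60,60),150,stop_force=10)
r=bot.move_l(tray(0,-60,30),25,stop_force=4); print(r,P(),F())
E
```

```text
[(np.float64(0.40573360246694257), np.int64(-150)), (np.float64(0.41940059943195485), np.int64(-135)), (np.float64(0.42383218957093205), np.int64(-165)), (np.float64(0.45581724956752084), np.int64(-180)), (np.float64(0.5745374684411175), np.int64(165)), (np.float64(0.5832901207605337), np.int64(-120))]
19.5083 [ 0.95  0.51 -1.06  1.85  0.51  1.08  1.79] [-0.1   0.73 -0.47] 12.600120712193755
True [ 484.44 -169.45   36.54] [-0.74  0.16  7.5 ]
```

Run:
```python
from h import *
np.set_printoptions(precision=2,suppress=True)
P=lambda: np.array(bot.current_position())
q=P(); bot.move_l([q[0],q[1],q[2]+.7],20)
jaws.set_gripper(45); q=P(); bot.move_l([q[0],q[1],q[2]+130],150); bot.dwell(.1)
bot.move_pose(wing+190*n-75*xs,ori()); jaws.set_gripper(85)
c=cap("wrist"); save(c,"w6.png"); np.savez("w6.npz",W=pts(c),im=c["image"]); W=pts(c)
for k in ["cap_wing","pack_middle"]: print(k,viewer.tip_of(k,"wrist")[:3],viewer.recognise(k,"wrist")[:2])
c=cap("side"); W=pts(c); np.savez("s6.npz",W=W,im=c["image"])
for d in viewer.tip_of("cap_wing","side"):
    u,v=np.round(d["uv"]).astype(int); print(d,W[v,u],(W[v,u]-T0)@tx,(W[v,u]-T0)@ty)
cv2.imwrite("pics/s6.png",cv2.resize(c["image"][110:260,230:400,::-1],None,fx=4,fy=4)); print(bot.current_t(),bot.current_joints())
```

```text
cap_wing [{'uv': [501.0, 227.0], 'confidence': 0.88}, {'uv': [90.4, 27.2], 'confidence': 0.67}] [{'bbox': [463.6, 192.8, 526.7, 241.0], 'confidence': 0.88}, {'bbox': [54.4, 0.0, 152.2, 68.0], 'confidence': 0.74}]
pack_middle [{'uv': [316.7, 235.8], 'confidence': 0.66}] [{'bbox': [296.6, 214.8, 337.8, 264.7], 'confidence': 0.77}, {'bbox': [404.4, 180.9, 421.9, 192.5], 'confidence': 0.2}]
{'uv': [387.1, 258.4], 'confidence': 0.66} [359.45 103.79  54.64] -280.4194191033553 -167.80926023165574
{'uv': [231.5, 316.5], 'confidence': 0.57} [672.79 327.48  45.52] -484.2818186700666 158.77647044241004
{'uv': [358.8, 162.8], 'confidence': 0.56} [446.42  90.76 386.57] -262.0294892131112 -81.81318603190502
25.1667 [ 0.82  0.15 -1.14  2.15  0.39  0.52  1.14]
```

View pics/s6.png

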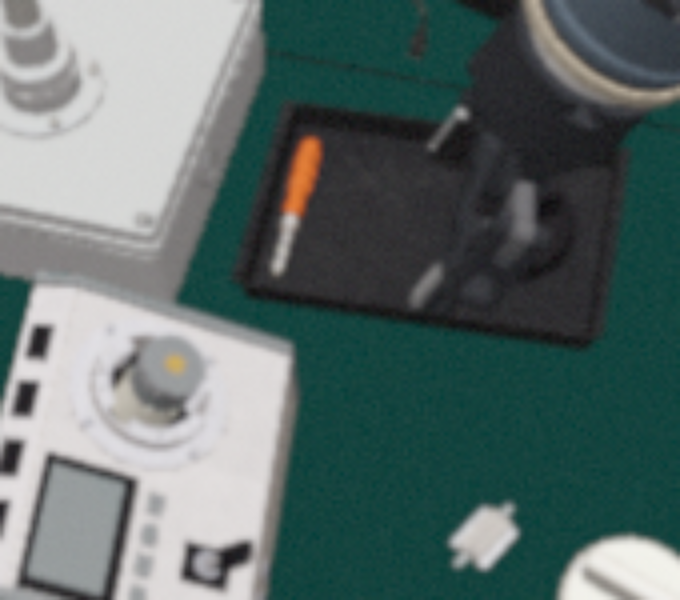

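View pics/w6.png

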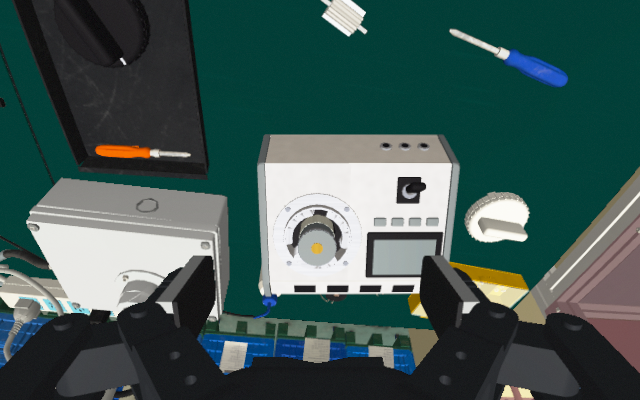

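The cap stands wing-up in the tray at about (95,30) in the wrist view. The pack top is at (317,243). Measure the pack and cap, then grip the pack.

Run:
```python
from h import *
np.set_printoptions(precision=2,suppress=True)
P=lambda: np.array(bot.current_position())
F=lambda: np.array(bot.current_force())
d=np.load("w6.npz"); W=d["W"]
s=W[205:275,285:350].reshape(-1,3); q=np.stack([(s-wing)@xs,(s-wing)@ys,(s-wing)@n],1)
t=q[(q[:,2]>-8)&(q[:,2]<3)]; print("packtop",len(t),np.median(t[:,2]),cv2.minEnclosingCircle(t[:,:2].astype(np.float32)),t.mean(0))
s=W[0:75,40:170].reshape(-1,3); g=s[(s[:,2]>52)&(s[:,2]<75)]; h=s[(s[:,2]>28)&(s[:,2]<45)]
print("wing",len(g),g.mean(0),"disc",len(h),np.median(h[:,2]),h.min(0),h.max(0), (g.mean(0)-T0)@tx,(g.mean(0)-T0)@ty)
cc=t.mean(0) if len(t)<50 else np.r_[cv2.minEnclosingCircle(t[:,:2].astype(np.float32))[0],0]
if np.hypot(*cc[:2])<4 and abs(np.median(t[:,2])+3)<3:
    pk=wing+cc[0]*xs+cc[1]*ys
    jaws.set_gripper(62)
    bot.move_pose(pk+45*n,ori())
    print(bot.move_l(pk-29.5*n,80,stop_force=8),(P()-wing)@n)
    jaws.set_gripper(0,80); bot.dwell(.1); print("gap",bot.current_finger_gap(),bot.current_grip_force(),F(),bot.current_t())
```

```text
packtop 1162 -2.3569426339420705 ((-1.3566211462020874, -0.38585779070854187), 20.426252365112305) [-2.67 -0.36 -2.47]
wing 1250 [ 485.12 -165.27   57.38] disc 3368 32.612588730441985 [ 460.74 -209.85   28.06] [ 528.23 -124.21   44.99] -4.098278473200559 -59.04442175287873
False -28.997423100829984
gap 37.81933887493579 79.90161180496216 [-0.43 -0.11 -0.05] 27.7333
```

Run:
```python
from h import *
np.set_printoptions(precision=2,suppress=True)
P=lambda: np.array(bot.current_position())
F=lambda: np.array(bot.current_force())
p=P(); r=bot.move_l(p+115*n,80,stop_force=25); print(r,(P()-p)@n,F(),bot.current_finger_gap())
if not r:
    bot.dwell(.1)
    t=tray(0,35,200); L=down(t); print(L[:4]); bot.move_pose(t,[np.pi,0,np.radians(L[0][1])])
    print(F(),bot.current_finger_gap(),bot.current_t())
    bot.move_l(tray(0,35,88),120,stop_force=12)
    r=bot.move_l(tray(0,35,58),25,stop_force=4); print(r,P(),F(),bot.current_t())
```

```text
False 114.62273913860345 [-1.33 -0.21 -1.29] 38.21125013369506
[(np.float64(0.5210853265160247), np.int64(120)), (np.float64(0.5374270365339988), np.int64(135)), (np.float64(0.5519967882185177), np.int64(150)), (np.float64(0.5647702424977217), np.int64(165))]
[-0.4  -0.6  -3.32] 37.997499922405716 30.3167
True [ 579.39 -163.86   70.78] [-0.43 -0.87  6.62] 32.1417
```

Contact came at z = 70.8, close to the expected 71. Release, retreat and check.

Run:
```python
from h import *
np.set_printoptions(precision=2,suppress=True)
P=lambda: np.array(bot.current_position())
q=P(); bot.move_l([q[0],q[1],q[2]+.5],20)
jaws.set_gripper(62); bot.move_l([q[0],q[1],q[2]+110],120)
bot.move_pose([440,-20,330],bot.current_orientation()); bot.dwell(.2)
c=cap("side"); W=pts(c); cv2.imwrite("pics/s8.png",cv2.resize(c["image"][110:260,230:400,::-1],None,fx=4,fy=4))
T=W[120:210,280:395].reshape(-1,3)
for nm,lo,hi in(("packtop",93,108),("wingtop",56,68),("disc",30,40)):
    t=T[(T[:,2]>lo)&(T[:,2]<hi)&(T[:,0]<680)&(T[:,1]<-60)]; print(nm,len(t),np.median(t,0) if len(t) else "",t.min(0),t.max(0))
print(bot.current_t())
```

```text
packtop 141 [ 582.2  -166.69   97.15] [ 564.04 -189.3    93.24] [ 601.23 -146.43  101.69]
wingtop 137 [ 498.74 -160.81   59.48] [ 458.92 -185.68   56.03] [ 598.74 -145.57   67.92]
disc 423 [ 488.04 -152.99   34.11] [ 447.   -210.41   30.17] [ 599.9  -123.83   39.98]
35.0417
```

View pics/s8.png

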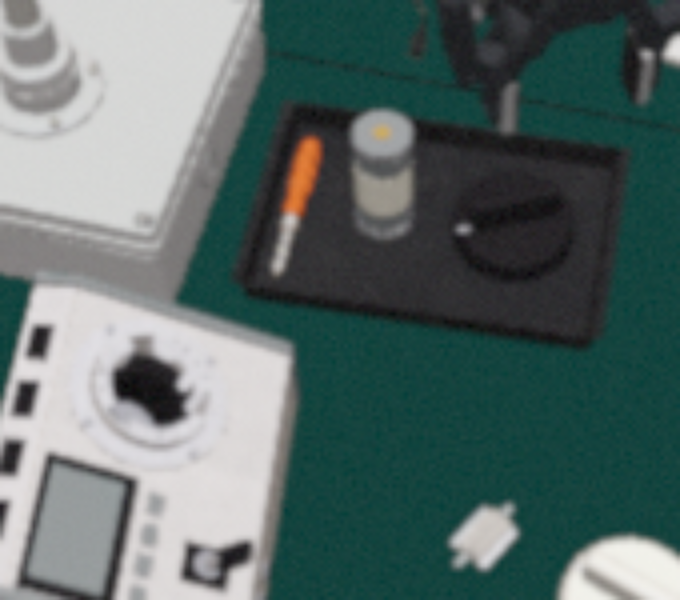

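The pack stands upright at (382,175) and the cap sits wing-up at (515,225). The well is empty and the toggle is down.

```bash
python3 -c "
from h import *
print(workorder.hand_in())"
```

```text
the job is handed in; nothing more can be done
None
```

The job is handed in after about 35 s on the robot's clock: the logger is off, and the cap (wing up) and the battery pack (upright) stand side by side in the tray. The hand-in call gave no verdict.

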